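Level the blocks and close the storage box

TASK

One mortar block in the white storage box is stacked on another and stands above the fill line, so the lid cannot seat. Lift that upper block off and lay it flat on the floor of the empty bay, leaving the other two blocks where they lie, then fit the lid fully home on the box, level all round, and let go of it. Do not disturb the other things on the bench.

Things in the scene. Friction and masses are not known exactly. Their poses are not given: they have to be found in the camera images.
- box: White open box, fixed, 100 x 208 x 52 mm (own x, y, z), walls and floor 4 mm; end lugs reach 9.5 mm out at z 25-30. Origin: centre of underside, z up, y lengthwise. Three bays in a row, centres y = -66, 0, +66 mm, each 92 mm (x) by 63 mm (y), parted only by floor ribs 5 mm high, 3 mm thick. Floor at z 4 mm, fill line (thin grey line inside) at 44, rim at 52. Stands at either side, yaw varies.
- empty_bay: The bay with nothing in it: centre of its floor (inside floor level of the box, z = 4 mm in the box frame), axes as the box's. Nothing to be seen there but bare floor.
- block_a: Grey mortar spacer block with rounded edges, 40 x 50 x 36 mm (own x, y, z), 0.14 kg, origin at the centre of its underside. Lies flat in one of the bays, its 50 mm along the box's length; the upper block stands on it. It stays where it is.
- block_b: Block of the same kind lying flat and alone in another bay. It is to stay where it is.
- block_top: Block of the same kind, about 0.14 kg, stacked on block_a and turned up to 0.25 rad against it: the one to be moved. Origin at the centre of its underside, 40 mm above the bench at the start (its top at 76 mm). Grip it across its 40 mm (its x). Lying flat in a bay, its top is 40 mm above the bench.
- lid: White loose lid, 112 x 220 mm, about 0.25 kg, right side up on the bench. Origin: centre of its lower (skirt) edge; z up, y lengthwise. Skirt 3 mm thick, z 0 to 10 mm, goes outside the box rim with 3 mm play each side; plate z 10 to 14; rubber pad under the plate down to z 5. Fits either way round. Home, the plate rests on the rim by its weight (no latch), origin 42 mm above the box's.
- lid_handle (a point): Centre of the grip bar of the lid's handle, 44 mm above the lid's origin: bar 16 mm wide (lid x), 100 mm long (lid y), 14 mm high, on a post at each end, with 23 mm free under it between the posts.
- scoop: Sample scoop, 66 x 210 x 66 mm, metal with a dark grip, lying behind the work; bystander.
- tin: Round closed metal moisture tin, 68 mm across, 45 mm high, behind the work; bystander.
- tape: Roll of tape lying flat, 100 mm across, 25 mm high, at the left of the work; bystander.
Things that resemble listed ones, but are neither listed nor needed, are in the scene too. What is shaped like the block_top but turquoise or yellow is not meant.

How it is judged:
On the way, in this order (a step that is already met when the one before it is completed fails the run):
1. the upper block is held by the fingers, lifted off the block below (contact force between the fingers and block_top above 0.5 N and contact force between block_top and block_a below 0.05 N and z of block_top in the frame of box above 0.041 m), for 0.1 s.
2. all three blocks lie flat on the floor of the box, each in its own bay, the moved one let go (z of each of block_a, block_b, block_top in the frame of box below 0.0085 m and angle between the z axis of each of block_a, block_b, block_top and the z axis of box, either way round below 0.07 rad and z of block_top in the frame of box above 0 m and horizontal distance between block_top and empty_bay below 0.035 m and distance of each of block_a, block_b from where it was at the start of the episode below 0.02 m and contact force between the fingers and block_top below 0.05 N), for 0.2 s.
At the end, for the whole second after the job is handed in: All blocks flat on the box floor (4.5 mm, 0.07 rad); the two others within 20 mm of their start; the lid right side up on the box, centred within 8 mm, its plate within 2.5 mm of the rim and parallel to it within 0.025 rad, at rest and released; no bystander moved over 30 mm (z of each of block_a, block_b, block_top in the frame of box below 0.0085 m and angle between the z axis of each of block_a, block_b, block_top and the z axis of box, either way round below 0.07 rad and z of block_top in the frame of box above 0 m and horizontal distance between block_top and empty_bay below 0.035 m and distance of each of block_a, block_b from where it was at the start of the episode below 0.02 m and z of lid in the frame of box between 0.038 and 0.0445 m and horizontal distance between lid and box below 0.008 m and angle between the z axis of lid and the z axis of box, either way round below 0.025 rad and angle between lid's own z axis and vertical below 0.1 rad and linear speed of lid below 0.01 m/s and contact force between the fingers and lid below 0.05 N); the robot touches nothing.
It fails at once if a bystander (scoop, tin, tape) is moved more than 30 mm (distance of any of scoop, tin, tape from where it was at the start of the episode above 0.03 m).
It also fails if it takes over 64 s, if anything falls off the work surface, if the arm or the gripper's body presses on something with over 40 N, if the wrist force passes 120 N, or if a joint passes its speed limit or range.

ROBOT

A 6-joint arm with a two-finger parallel gripper is mounted at the origin on a cart in front of the work surface, level with it; the furniture and walls round the work are solid. World frame = base frame: x ahead of the robot, y to its left, z up, the work surface at z = 0. Lengths are in m, angles in rad, forces in N, time in s.
With the tool pointing down it reaches from about 0.325 to 0.925 m from the base axis. Payload 3.1 kg.
Tool frame: the origin (TCP) lies on the centre line of the jaws, within the pads' length; the fingertips stand 17 mm ahead of it and the grasp point (between the pads) lies 2 mm behind it; z points along the fingers, y is the line along which they close (so a half turn about z gives the same grasp; the last joint's range is limited). The gripper opens to 85 mm and grips with 20 to 120 N. Pads are 22 mm wide; open, the fingers measure 114 mm over their backs; the gripper's body (76 mm by 85 mm) begins 54 mm behind the grasp point. The pads swing forward as they close: fully open they stand 13 mm farther back than shut.
Start: joints at [-1.316, 0.217, 1.613, -0, 1.311, -0.112], TCP at [0.224, -0.583, 0.248] pointing down, gripper open.
Joint ranges: [-2.75, 2.75], [-0.78, 2.1], [0.31, 2.55], [-1.13, 4.27], [0.13, 2.63], [-2.58, 2.58]. Speed limits (rad/s): [2.79, 2.79, 3.14, 3.14, 3.14, 3.14].

INTERFACE

Orientations are given as a unit quaternion [x, y, z, w].
In Python, from plant import bot gives the robot as it stands. The module is installed in compiled form; this text tells all that it offers.
- The arm moves only by the tool step_arm, never from a script. Its argument "commands" is a list of rows, each a list of 4 numbers: the shift along the tool's x, y, z in mm, then the turn about the tool's z in degrees. A call has exactly 10 rows; each row shifts and turns the commanded pose from where the row before left it, along the tool's axes as they then stand; what a row does not reach is not made up. A row lasts 1/8 s, in which the tool goes at most 62.5 mm and 10.7 degrees, less where a joint would pass 70% of its speed; a pose out of reach is approached as far as the arm can. A call with a gripper value outside its range is refused whole. "fingers" is the opening, from 0 (shut) to 1 (fully open), set as the call begins (left out, the last holds). The fingers move at their own pace and stop on an object; "force" is the grip in N (left out, the last holds). Time passes only in rows, so rows that do not move let the fingers close, or fill a call up. It gives the time, the measured TCP pose, the force, the opening and the grip force at its end, in the units of the state.
- bot.state(): the state, without advancing time (a new reading comes with each control period).
- bot.read_camera(name): name is "scene" or "top"; returns the picture (480x640x3 uint8, blue, green, red); there is no depth.
- bot.camera_info(name): a dict with "fx", "fy", "cx", "cy" (pixels), "T" (4x4, takes a point from camera to world coordinates). Camera axes: x right, y down, z forward; pixel columns grow to the right and rows downward; lengths in m; the calibration is good to about 2 mm. A picture is of the moment at which its call begins. camera_info takes no time and is no camera call.
- bot.close_job(): hands the job in; it is judged then, once.
The state is a dict: "t": time; "joint_positions": joint angles; "qd": joint speeds; "joint_torque": joint torques, N m; "tcp_pos": TCP position; "eef_rot": TCP orientation; "ft_force": force on the tool from outside, world axes, zero at the start; "torque": the same for the moment, N m; "gripper_width": finger opening in m; "gripper_force": force on a finger pad.
Only numpy, scipy, OpenCV 4.12 (cv2) and the standard library are available. Lean on these libraries where they do the work, as an engineer would, in place of code of your own. Each camera call takes 0.05 s, during which the arm holds its last target. There are 200 camera calls.

## Working session

There is one attempt and no reset: what is moved stays moved. The work goes in short steps, Python scripts to look and compute and a tool call to move; the robot and the scene stay as the last step left them, time stands still between calls to the robot, and variables do not carry over. Pictures are saved under pics/ and viewed, at most 10 in all, crops included, and the job is handed in when it is done.

Besides the shell and the picture viewer there is one more tool, called after "Request:" as name(argument=value, ...) on one line, values as JSON. step_arm: Moves the arm, as the interface text tells. Its arguments: {"type":"object","properties":{"commands":{"type":"array"},"fingers":{"type":"number"},"force":{"type":"number"}},"required":["commands"]}

```bash
mkdir -p pics; python3 - <<'E'
from plant import bot
import cv2,numpy as np
for n in("scene","top"):
    im=bot.read_camera(n); cv2.imwrite(f"pics/{n}0.png",im); i=bot.camera_info(n); print(n,i["fx"],i["fy"],i["cx"],i["cy"],np.round(i["T"],4).tolist())
s=bot.state(); print(s["t"],s["tcp_pos"],s["eef_rot"],s["gripper_width"])
E
```

```text
scene 468.6559299608101 468.6559299608101 314.6599076694042 238.51699238401164 [[-0.5237, -0.4425, 0.728, -0.3089], [-0.8516, 0.2497, -0.4608, 0.689], [0.0221, -0.8613, -0.5076, 0.658], [0.0, 0.0, 0.0, 1.0]]
top 532.1036843760222 532.1036843760222 318.0354211589593 239.5840717804942 [[-0.0119, -0.9936, 0.1126, 0.4279], [-0.9997, 0.0144, 0.0216, 0.141], [-0.0231, -0.1123, -0.9934, 1.2257], [0.0, 0.0, 0.0, 1.0]]
0.1 [ 0.22398687 -0.58272842  0.24708104] [ 9.83225938e-01  1.82388421e-01 -8.46602733e-05 -1.10078330e-03] 0.08555295582194708
```

View pics/scene0.png

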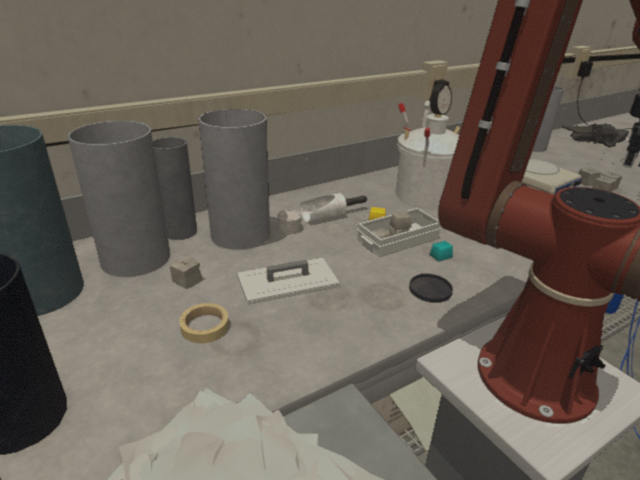

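View pics/top0.png

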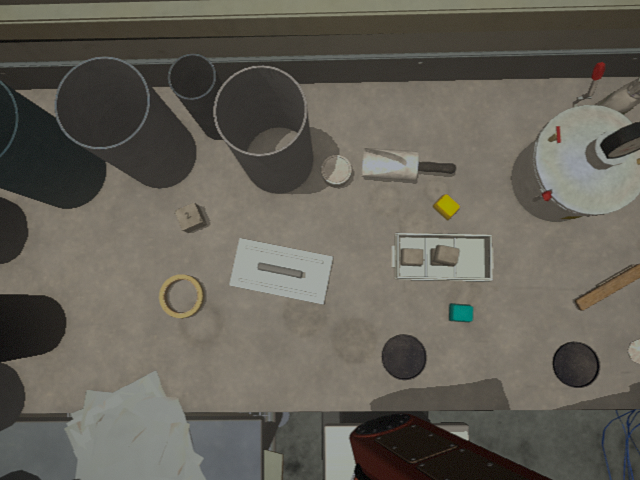

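The scene view shows the box at about (400,232) with one block standing proud, and the lid at (288,279). The top view shows the box at (443,257) with blocks at (411,256) and (447,255), a bare right-hand bay, the lid at (281,270), and tape at (182,296). Candidates for the upper block are (447,255), (411,256), the loose grey cube (190,217), turquoise (461,313) and yellow (447,206). (447,255) fits: it is in the box, grey, and looks larger and nearer. I'll confirm in a crop.

```bash
python3 - <<'E'
import cv2,numpy as np
t=cv2.imread("pics/top0.png")[225:290,380:505]; s=cv2.imread("pics/scene0.png")[200:260,345:455]
l=cv2.imread("pics/top0.png")[230:310,220:345]
f=lambda a,k=6:cv2.resize(a,None,fx=k,fy=k,interpolation=cv2.INTER_CUBIC)
a=f(t,4);b=f(s,4)
c=f(l,2)
o=np.zeros((600,800,3),np.uint8);o[:260,:500]=a;o[270:510,:440]=b;o[270:430,450:700]=c
cv2.imwrite("pics/crop1.png",o)
E
```

```text
(no output)
```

View pics/crop1.png

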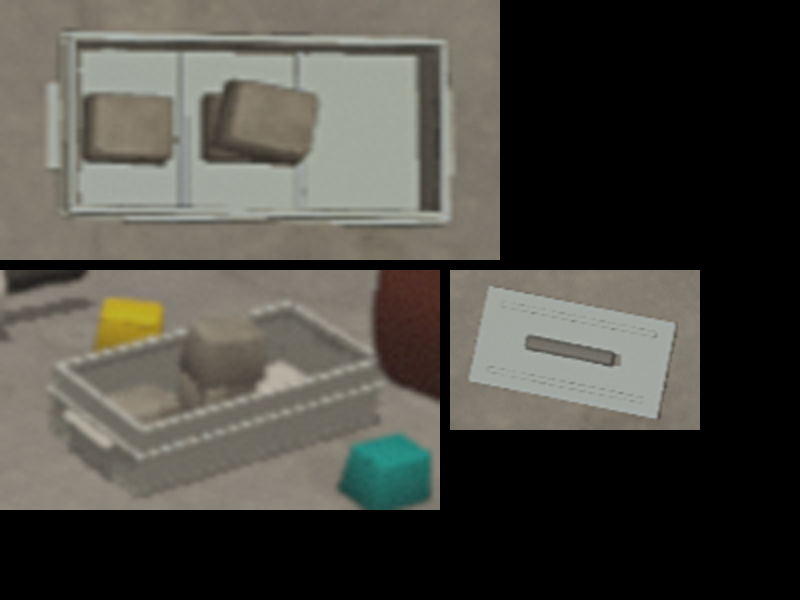

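The crop confirms it: the block at top-view (447,255) is turned, lies over another, and stands above the rim in the scene view. The other block lies alone in the left bay, and the right bay is bare. Next I measure.

```bash
cat > h.py <<'E'
import cv2,numpy as np
from plant import bot
def ray(n,p):
    i=bot.camera_info(n);T=np.array(i["T"]);d=T[:3,:3]@np.array([(p[0]-i["cx"])/i["fx"],(p[1]-i["cy"])/i["fy"],1.]);return T[:3,3],d/np.linalg.norm(d)
def plane(n,p,z):
    o,d=ray(n,p);return o+d*(z-o[2])/d[2]
def tri(pt,ps):
    A=np.zeros((3,3));b=np.zeros(3);R=[ray("top",pt),ray("scene",ps)]
    for o,d in R: P=np.eye(3)-np.outer(d,d);A+=P;b+=P@o
    X=np.linalg.solve(A,b);return X,max(np.linalg.norm((np.eye(3)-np.outer(d,d))@(X-o)) for o,d in R)
def proj(n,X):
    i=bot.camera_info(n);T=np.array(i["T"]);c=T[:3,:3].T@(np.asarray(X)-T[:3,3]);return i["fx"]*c[0]/c[2]+i["cx"],i["fy"]*c[1]/c[2]+i["cy"]
E
python3 - <<'E'
from h import *
t=cv2.imread("pics/top0.png");g=cv2.cvtColor(t,cv2.COLOR_BGR2GRAY).astype(int);lab=cv2.cvtColor(t,cv2.COLOR_BGR2LAB).astype(int)
print("top",g[228:242,[415,440,475]].T.tolist());print("bot",g[272:288,[415,440,475]].T.tolist())
print("L",g[[240,247,272],388:406].tolist());print("R",g[[240,257,270],482:498].tolist())
m=((lab[...,2]<128+4)&(g>120)).astype(np.uint8)[225:315,222:345]
print(g[270,[240,250,300]],lab[270,[225,240,250,300,340],2])
E
```

```text
top [[125, 126, 130, 131, 131, 155, 169, 104, 67, 99, 165, 168, 164, 166], [119, 122, 119, 123, 115, 104, 168, 103, 61, 70, 124, 164, 167, 165], [117, 118, 122, 120, 119, 119, 145, 171, 99, 64, 97, 166, 167, 165]]
bot [[164, 164, 165, 166, 132, 161, 111, 164, 103, 116, 122, 119, 122, 120, 122, 124], [164, 163, 165, 165, 165, 165, 167, 147, 96, 117, 122, 121, 120, 121, 122, 123], [164, 165, 165, 166, 165, 136, 163, 130, 166, 94, 108, 114, 112, 111, 108, 113]]
L [[121, 121, 121, 123, 121, 121, 107, 115, 119, 138, 143, 112, 144, 167, 165, 166, 165, 165], [122, 119, 116, 136, 162, 169, 147, 123, 117, 134, 142, 112, 148, 169, 168, 167, 167, 167], [122, 123, 124, 125, 125, 122, 113, 116, 107, 137, 147, 144, 166, 166, 165, 164, 166, 165]]
R [[169, 153, 108, 76, 75, 72, 75, 83, 138, 151, 121, 122, 124, 123, 124, 124], [167, 160, 124, 75, 73, 72, 70, 65, 133, 166, 152, 135, 120, 118, 118, 116], [165, 168, 141, 76, 71, 72, 73, 79, 137, 162, 142, 121, 117, 118, 117, 117]]
[164 165 131] [135 130 130 130 135]
```

```bash
cat > m.py <<'E'
from h import *
def lidfit(t,roi,z):
    x0,y0,x1,y1=roi;lab=cv2.cvtColor(t,cv2.COLOR_BGR2LAB).astype(int)[y0:y1,x0:x1]
    m=((lab[...,2]<133)&(lab[...,0]>145)).astype(np.uint8);m=cv2.morphologyEx(m,cv2.MORPH_OPEN,np.ones((3,3)))
    c=max(cv2.findContours(m,cv2.RETR_EXTERNAL,cv2.CHAIN_APPROX_NONE)[0],key=cv2.contourArea);r=cv2.minAreaRect(c)
    return np.array([plane("top",p+np.array([x0,y0]),z) for p in cv2.boxPoints(r)])
def rect(P):
    c=P.mean(0);e=P[1]-P[0];f=P[2]-P[1];a,b=np.linalg.norm(e[:2]),np.linalg.norm(f[:2]);l=e if a>b else f
    return c.round(4),sorted([a.round(4),b.round(4)]),np.round((np.arctan2(l[1],l[0]))%np.pi,4)
E
python3 - <<'E'
from m import *
t=cv2.imread("pics/top0.png");g=cv2.cvtColor(t,cv2.COLOR_BGR2GRAY).astype(float)
# rim ridge centroids
def cen(line,a,bg):
    w=np.clip(line-bg,0,None);return a+(w*np.arange(len(w))).sum()/w.sum()
def fit(us,vs):
    us,vs=np.array(us),np.array(vs);k=np.abs(vs-np.median(vs))<1.5;p=np.polyfit(us[k],vs[k],1);r=vs-np.polyval(p,us);k&=np.abs(r)<.4;p=np.polyfit(us[k],vs[k],1);print(p,k.sum(),r[k].std());return p
T=fit(range(402,488),[cen(g[232:237,u],232,128) for u in range(402,488)])
L=fit(range(238,274),[cen(g[v,396:399],396,115) for v in range(238,274)])
R=fit(range(238,274),[cen(g[v,489:493],489,125) for v in range(238,274)])
for u in (405,425,450,480): print(u,g[273:284,u])
def X(h,v): # row=h0*u+h1 ; col=v0*row+v1
    u=(v[0]*h[1]+v[1])/(1-v[0]*h[0]);return np.array([u,h[0]*u+h[1]])
tl,tr=X(T,L),X(T,R);print(tl,tr)
A,B=plane("top",tl,.052),plane("top",tr,.052);print(A,B,np.linalg.norm(A-B))
print("lid",rect(lidfit(t,(222,228,345,315),.014)))
lab=cv2.cvtColor(t,cv2.COLOR_BGR2LAB).astype(int)
sub=g[240:272,425:465];b=lab[240:272,425:465,2]
print(b[15].tolist());print(sub[::3].astype(int).tolist())
# handle
hm=(g[250:290,245:320]<115).astype(np.uint8);c=max(cv2.findContours(hm,0,1)[0],key=cv2.contourArea);r=cv2.minAreaRect(c);print(r)
print("bar",rect(np.array([plane("top",p+[245,250],.051) for p in cv2.boxPoints(r)])))
s=cv2.imread("pics/scene0.png");sg=cv2.cvtColor(s,cv2.COLOR_BGR2GRAY)
hm=(sg[255:285,258:318]<85).astype(np.uint8);c=max(cv2.findContours(hm,0,1)[0],key=cv2.contourArea);print("scene bar",cv2.boundingRect(c),cv2.minAreaRect(c))
E
```

```text
[1.73771277e-02 2.26363807e+02] 86 0.06623326771664254
[6.05999954e-03 3.95996779e+02] 36 0.04109912362778322
[1.68764716e-02 4.86745771e+02] 36 0.18308569605569375
405 [166. 165. 165. 148. 165.  98. 138. 123. 120. 121. 121.]
425 [141. 141. 137. 113. 163. 138. 166.  93. 116. 122. 120.]
450 [165. 166. 165. 165. 161. 168. 102. 124. 123. 122. 121.]
480 [166. 164. 165. 164. 145. 162. 144. 167.  87. 110. 119.]
[397.41039323 233.26965854] [490.70990091 234.89093599]
[ 0.57246526 -0.00950387  0.052     ] [ 0.5658313  -0.21453104  0.052     ] 0.20513446984331996
lid (array([0.4956, 0.2538, 0.014 ]), [np.float64(0.1107), np.float64(0.221)], np.float64(1.359))
[129, 130, 132, 133, 132, 133, 135, 136, 135, 135, 134, 134, 136, 138, 138, 139, 138, 138, 140, 139, 138, 138, 139, 140, 138, 139, 139, 138, 137, 139, 138, 138, 138, 136, 134, 133, 133, 134, 134, 134]
[[141, 166, 165, 164, 163, 165, 164, 165, 165, 164, 166, 165, 165, 167, 167, 167, 167, 166, 167, 166, 167, 167, 165, 166, 168, 167, 167, 167, 139, 135, 167, 167, 167, 165, 166, 165, 165, 166, 166, 165], [140, 164, 165, 165, 165, 165, 164, 1
[... 1521 characters left out ...]
165, 166, 167, 168, 169, 167, 167, 168, 168, 167, 168, 168, 168, 168, 168, 169, 169, 169, 167, 166, 166, 167, 166, 164, 154, 157, 161, 158, 166, 165, 165, 165, 164, 165, 164, 164], [139, 151, 149, 166, 164, 164, 165, 164, 164, 164, 165, 166, 165, 165, 164, 165, 165, 164, 165, 164, 165, 165, 165, 164, 164, 165, 165, 166, 154, 154, 158, 158, 165, 164, 164, 165, 164, 164, 165, 164]]
((35.0, 20.000001907348633), (45.49894714355469, 7.452413558959961), 11.309932708740234)
bar (array([0.4946, 0.2516, 0.051 ]), [np.float64(0.0165), np.float64(0.1011)], np.float64(1.3607))
scene bar (10, 9, 40, 17) ((29.389265060424805, 16.87248420715332), (10.658833503723145, 40.665767669677734), 79.99201965332031)
```

```bash
python3 - <<'E'
from m import *
for n,a,b in [("bar",(280,270),(287.4,271)),("TL",(396.8,232.8),(358,224.5)),("TR",(491.3,234.4),(417.5,208.3)),("BL",(396.8,277.8),(380.8,240.5)),("face",(447,255),(400.5,215))]:
    X,e=tri(a,b);print(n,X.round(4),round(e,4))
# bottom rim line via expected
c=np.array([.5211,-.1104]);yw=-.0324;R=np.array([[np.cos(yw),-np.sin(yw)],[np.sin(yw),np.cos(yw)]])
for x,y in((-48,-90),(-48,0),(-48,90),(48,0),(0,102),(0,-102)): p=c+R@np.array([x,y])/1e3;print(x,y,np.round(proj("top",[*p,.052]),2))
t=cv2.imread("pics/top0.png");g=cv2.cvtColor(t,cv2.COLOR_BGR2GRAY)
for u in (405,430,450,470,485): print(u,g[274:283,u])
lab=cv2.cvtColor(t,cv2.COLOR_BGR2LAB)
def blk(x0,y0,x1,y1,z):
    a=g[y0:y1,x0:x1];m=((a>98)&(a<134)&(lab[y0:y1,x0:x1,2]>134)).astype(np.uint8);m=cv2.morphologyEx(m,cv2.MORPH_OPEN,np.ones((3,3),np.uint8))
    cc=max(cv2.findContours(m,0,1)[0],key=cv2.contourArea);r=cv2.minAreaRect(cc);print(r,cv2.boundingRect(cc));return rect(np.array([plane("top",p+[x0,y0],z) for p in cv2.boxPoints(r)]))
print("top",blk(430,241,465,270,.076));print("b",blk(398,241,425,270,.040))
E
```

```text
bar [0.4958 0.2535 0.0294] 0.0001
TL [ 0.5744 -0.0087  0.0462] 0.0002
TR [ 0.5674 -0.2174  0.0472] 0.0001
BL [ 0.4738 -0.0062  0.0484] 0.0005
face [ 0.5217 -0.1114  0.0733] 0.0011
-48 -90 [485.58 278.41]
-48 0 [444.19 277.6 ]
-48 90 [402.96 276.8 ]
48 0 [443.93 234.11]
0 102 [397.56 254.9 ]
0 -102 [490.77 256.62]
405 [165 165 148 165  98 138 123 120 121]
430 [165 164 155 164 145 166  93 117 125]
450 [166 165 165 161 168 102 124 123 122]
470 [165 166 164 141 164 108 165  97 108]
485 [ 78  74  75  89 164 144 144  95 115]
((18.153846740722656, 12.730768203735352), (20.199960708618164, 15.100942611694336), 11.309932708740234) (8, 4, 21, 18)
top (array([ 0.5235, -0.1142,  0.076 ]), [np.float64(0.0329), np.float64(0.0432)], np.float64(1.3562))
((14.5, 15.0), (14.0, 19.0), 90.0) (5, 8, 20, 15)
b (array([ 0.5225, -0.0431,  0.04  ]), [np.float64(0.0312), np.float64(0.0422)], np.float64(1.5567))
```

Request:
step_arm(commands=[[0, 0, 0, -9.5], [0, 0, 0, -9.5], [0, 0, 0, -9.5], [0, 0, 0, -9.5], [0, 0, 0, -9.5], [0, 0, 0, -9.2], [50, 18, 0, 0], [55, 20, 0, 0], [55, 20, 0, 0], [55, 20, 0, 0]], fingers=0.62, force=40)

```text
t: 1.35
tcp_pos: [0.3466, -0.3881, 0.2478]
eef_rot: [0.779, 0.627, 0.0, -0.0]
ft_force: [0.8, -0.6, -0.2]
gripper_width: 0.0531
gripper_force: 0.0
```

Request:
step_arm(commands=[[51, 19, 0, 0], [51, 19, 0, 0], [51, 19, 0, 0], [51, 19, 0, 0], [51, 19, 0, 0], [52, 19, 0, 0], [0, 0, 50, 0], [0, 0, 50, 0], [0, 0, 30, 0], [0, 0, 0, 0]])

```text
t: 2.6
tcp_pos: [0.5197, -0.1131, 0.1148]
eef_rot: [0.779, 0.627, -0.002, -0.004]
ft_force: [-0.1, -0.3, -0.5]
gripper_width: 0.0532
gripper_force: 0.0
```

```bash
python3 - <<'E'
from h import *
for n in("top","scene"): cv2.imwrite(f"pics/{n}1.png",bot.read_camera(n))
s=cv2.imread("pics/scene1.png")[150:260,330:480];t=cv2.imread("pics/top1.png")[215:295,380:505]
o=np.zeros((600,800,3),np.uint8);o[:330,:450]=cv2.resize(s,None,fx=3,fy=3);o[340:580,:375]=cv2.resize(t,None,fx=3,fy=3);cv2.imwrite("pics/crop2.png",o)
p=bot.state();print(p["tcp_pos"],p["eef_rot"])
E
```

```text
[ 0.52316812 -0.11438603  0.11883575] [7.78727737e-01 6.27361992e-01 1.14324880e-04 1.69928738e-04]
```

View pics/crop2.png

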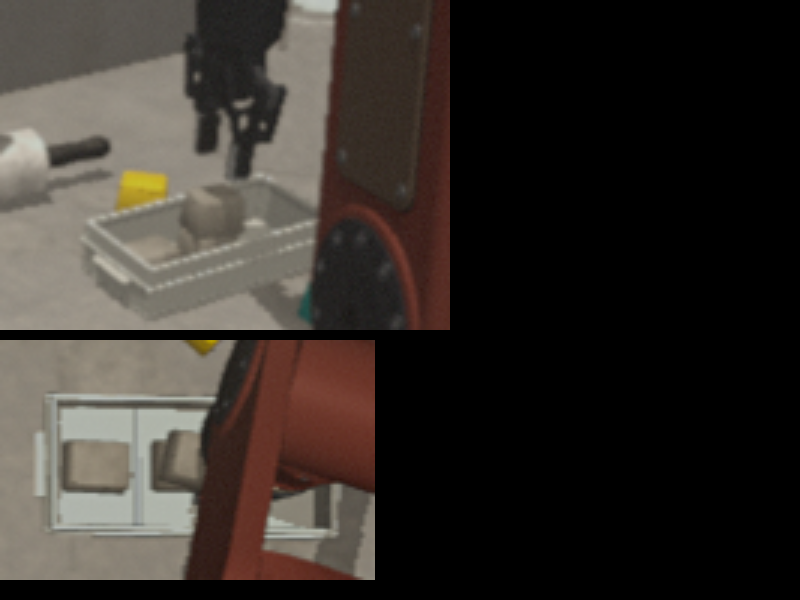

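The fingers straddle the raised block at scene-crop (212,210), well above it. Descending.

Request:
step_arm(commands=[[1, 0, 12, 0], [0, 0, 12, 0], [0, 0, 10, 0], [0, 0, 8, 0], [0, 0, 7, 0], [0, 0, 4, 0], [0, 0, 3, 0], [0, 0, 0, 0], [0, 0, 0, 0], [0, 0, 0, 0]])

```text
t: 3.95
tcp_pos: [0.5233, -0.1133, 0.0626]
eef_rot: [0.779, 0.627, 0.0, 0.0]
ft_force: [0.4, -0.3, 0.2]
gripper_width: 0.053
gripper_force: 0.0
```

Request:
step_arm(commands=[[0, 0, 0, 0], [0, 0, 0, 0], [0, 0, 0, 0], [0, 0, 0, 0], [0, 0, 0, 0], [0, 0, 0, 0], [0, 0, 0, 0], [0, 0, 0, 0], [0, 0, 0, 0], [0, 0, 0, 0]], fingers=0.2, force=40)

```text
t: 5.2
tcp_pos: [0.5236, -0.1134, 0.0629]
eef_rot: [0.779, 0.627, 0.0, 0.0]
ft_force: [-0.7, 0.3, 4.4]
gripper_width: 0.0372
gripper_force: 40.8
```

Request:
step_arm(commands=[[0, 0, -8, 0], [0, 0, -12, 0], [0, 0, -12, 0], [0, 0, -13, 0], [0, 0, 0, -5.2], [0, 0, 0, -5.2], [-15, -0.6, 0, 0], [-18, -0.7, 0, 0], [-16, -0.6, 0, 0], [-14, -0.6, 0, 0]])

```text
t: 6.45
tcp_pos: [0.5183, -0.1778, 0.1073]
eef_rot: [0.719, 0.695, -0.0, 0.0]
ft_force: [0.1, -0.2, -1.5]
gripper_width: 0.0372
gripper_force: 40.1
```

```bash
python3 - <<'E'
from h import *
for n in("top","scene"): cv2.imwrite(f"pics/{n}2.png",bot.read_camera(n))
s=cv2.imread("pics/scene2.png")[150:260,330:480];t=cv2.imread("pics/top2.png")[215:295,380:505]
o=np.zeros((600,800,3),np.uint8);o[:330,:450]=cv2.resize(s,None,fx=3,fy=3);o[340:580,:375]=cv2.resize(t,None,fx=3,fy=3);cv2.imwrite("pics/crop3.png",o)
p=bot.state();print(p["tcp_pos"],p["eef_rot"],p["gripper_width"],p["ft_force"])
E
```

```text
[ 0.51846942 -0.1781029   0.10740805] [ 7.19502686e-01  6.94489586e-01 -6.13757946e-05  3.11575125e-04] 0.03708510126727681 [ 0.56422199  0.09642988 -1.28090345]
```

View pics/crop3.png

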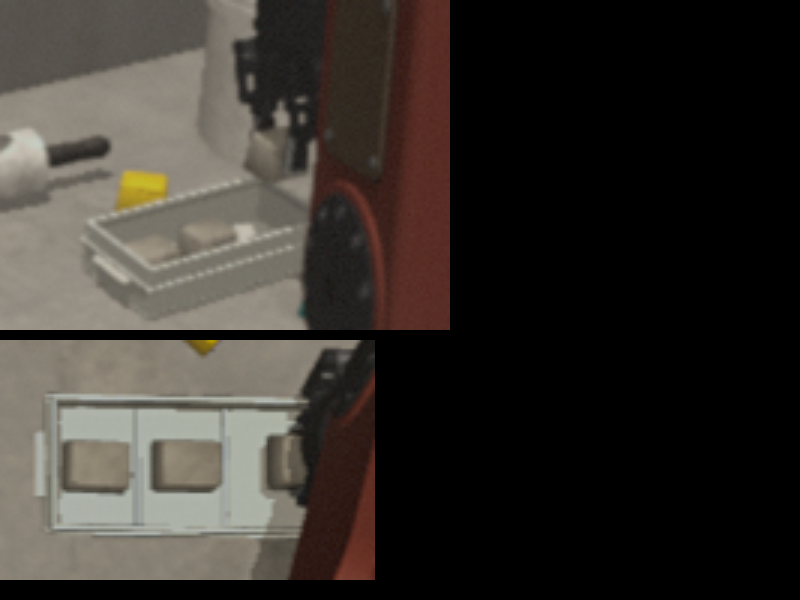

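The block is held over the right bay (top crop (285,465)), with block_a lying undisturbed in the middle bay. Lowering.

Request:
step_arm(commands=[[1.5, 0, 12, 0], [0, 0, 14, 0], [0, 0, 14, 0], [0, 0, 12, 0], [0, 0, 10, 0], [0, 0, 8, 0], [0, 0, 5, 0], [0, 0, 3, 0], [0, 0, 2, 0], [0, 0, 0, 0]])

```text
t: 7.8
tcp_pos: [0.5186, -0.1747, 0.0274]
eef_rot: [0.719, 0.695, 0.0, 0.0]
ft_force: [0.1, -0.0, -1.0]
gripper_width: 0.0369
gripper_force: 40.1
```

Request:
step_arm(commands=[[0, 0, 0.5, 0], [0, 0, 0.5, 0], [0, 0, 0, 0], [0, 0, 0, 0], [0, 0, 0, 0], [0, 0, 0, 0], [0, 0, 0, 0], [0, 0, 0, 0], [0, 0, 0, 0], [0, 0, 0, 0]])

```text
t: 9.05
tcp_pos: [0.5188, -0.1748, 0.0269]
eef_rot: [0.719, 0.695, 0.0, 0.0]
ft_force: [-2.7, 0.3, 4.3]
gripper_width: 0.0371
gripper_force: 41.0
```

Contact with the floor (4 N). Opening slightly, then rising.

Request:
step_arm(commands=[[0, 0, 0, 0], [0, 0, 0, 0], [0, 0, 0, 0], [0, 0, 0, 0], [0, 0, 0, 0], [0, 0, -5, 0], [0, 0, -15, 0], [0, 0, -30, 0], [0, 0, -50, 0], [0, 0, -50, 0]], fingers=0.58)

```text
t: 10.3
tcp_pos: [0.5185, -0.1746, 0.1788]
eef_rot: [0.719, 0.695, 0.0, 0.0]
ft_force: [0.4, -0.5, 0.3]
gripper_width: 0.0496
gripper_force: 0.0
```

Request:
step_arm(commands=[[0, 0, 0, 5.1], [0, 0, 0, 5.1], [48, -13, 0, 0], [52, -14, 0, 0], [52, -14, 0, 0], [52, -14, 0, 0], [52, -14, 0, 0], [52, -14, 0, 0], [52, -15, 0, 0], [52, -15, 0, 0]], fingers=0.6)

```text
t: 11.55
tcp_pos: [0.4944, 0.2538, 0.1779]
eef_rot: [0.778, 0.629, 0.001, 0.0]
ft_force: [0.6, 0.6, 0.0]
gripper_width: 0.0512
gripper_force: 0.0
```

```bash
python3 - <<'E'
from h import *
for n in("top","scene"): cv2.imwrite(f"pics/{n}3.png",bot.read_camera(n))
s=cv2.imread("pics/scene3.png")[190:310,210:450];t=cv2.imread("pics/top3.png")[215:295,380:505]
o=np.zeros((600,800,3),np.uint8);o[:360,:720]=cv2.resize(s,None,fx=3,fy=3);o[360:600,:375]=cv2.resize(t,None,fx=3,fy=3);cv2.imwrite("pics/crop4.png",o)
p=bot.state();print(p["tcp_pos"],p["eef_rot"],p["gripper_width"],p["ft_force"])
E
```

```text
[0.49388202 0.25667616 0.17802435] [ 7.75870552e-01  6.30889345e-01  1.81625645e-03 -4.71291329e-04] 0.05096288895738567 [ 0.57221922 -0.23336006 -0.02241133]
```

View pics/crop4.png

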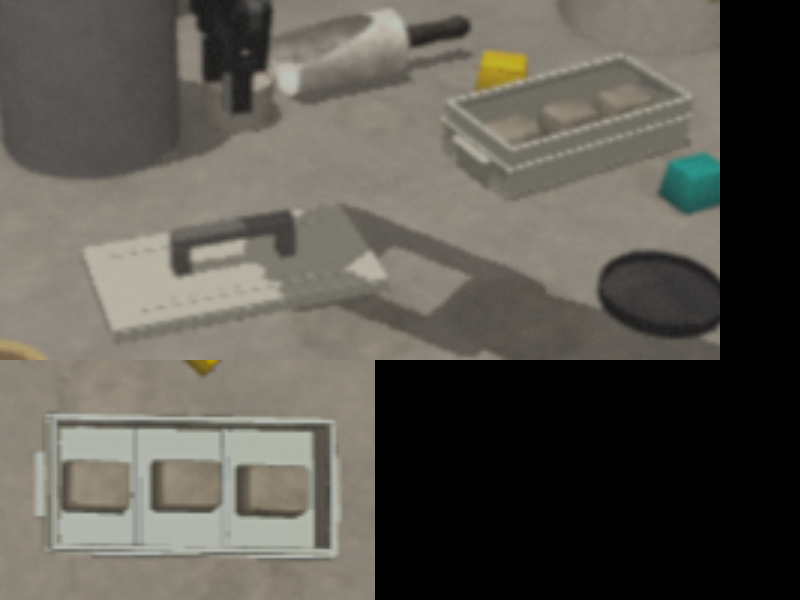

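All three blocks lie flat in their bays (top crop: (97,485), (187,485), (272,490)). The handle bar's centre is at scene (287.7,267.5).

```bash
python3 - <<'E'
from h import *
print(tri((280,270),(287.7,267.5)), tri((280,270),(287.7,268.5)))
p=bot.state();print(p["tcp_pos"])
E
```

```text
(array([0.49529428, 0.25269742, 0.03930723]), np.float64(9.574682723956602e-05)) (array([0.49537514, 0.25283945, 0.03649497]), np.float64(4.893411077933073e-05))
[0.49388202 0.25667616 0.17802435]
```

Request:
step_arm(commands=[[-3, 0, 30, 0], [0, 0, 35, 0], [0, 0, 25, 0], [0, 0, 5, 0], [0, 0, 0, 0], [0, 0, 0, 0], [0, 0, 0, 0], [0, 0, 0, 0], [0, 0, 0, 0], [0, 0, 0, 0]])

```text
t: 12.9
tcp_pos: [0.4936, 0.249, 0.0813]
eef_rot: [0.778, 0.629, -0.0, -0.0]
ft_force: [1.3, -0.2, 0.2]
gripper_width: 0.051
gripper_force: 0.0
```

Request:
step_arm(commands=[[4.5, 0.5, 5, 0], [0, 0, 10, 0], [0, 0, 10, 0], [0, 0, 8, 0], [0, 0, 4, 0], [0, 0, 2, 0], [0, 0, 0, 0], [0, 0, 0, 0], [0, 0, 0, 0], [0, 0, 0, 0]])

```text
t: 14.15
tcp_pos: [0.4952, 0.2533, 0.0425]
eef_rot: [0.778, 0.629, 0.0, 0.0]
ft_force: [0.3, -0.5, -0.5]
gripper_width: 0.051
gripper_force: 0.0
```

Request:
step_arm(commands=[[0, 0, 0, 0], [0, 0, 0, 0], [0, 0, 0, 0], [0, 0, 0, 0], [0, 0, 0, 0], [0, 0, 0, 0], [0, 0, 0, 0], [0, 0, 0, 0], [0, 0, 0, 0], [0, 0, 0, 0]], fingers=0, force=80)

```text
t: 15.4
tcp_pos: [0.4952, 0.2533, 0.0426]
eef_rot: [0.778, 0.629, 0.0, 0.0]
ft_force: [-1.7, -0.9, 5.2]
gripper_width: 0.0141
gripper_force: 79.0
```

Request:
step_arm(commands=[[0, 0, -10, 0], [0, 0, -25, 0], [0, 0, -35, 0], [0, 0, -35, 0], [0, 0, -20, -2], [0, 0, 0, -4], [0, 0, 0, -4.2], [-25, 2.6, 0, 0], [-35, 3.6, 0, 0], [-40, 4.2, 0, 0]])

```text
t: 16.65
tcp_pos: [0.5011, 0.1522, 0.1662]
eef_rot: [0.718, 0.696, -0.001, -0.001]
ft_force: [0.9, -0.3, -2.3]
gripper_width: 0.0143
gripper_force: 78.3
```

Request:
step_arm(commands=[[-45, 4.7, 0, 0], [-45, 4.7, 0, 0], [-45, 4.7, 0, 0], [-45, 4.7, 0, 0], [-40, 4.2, 0, 0], [-25, 2.6, 0, 0], [-15, 1.6, 0, 0], [-2.7, 0.2, 0, 0], [0, 0, 0, 0], [0, 0, 0, 0]])

```text
t: 17.9
tcp_pos: [0.5208, -0.1094, 0.1671]
eef_rot: [0.718, 0.696, 0.0, -0.0]
ft_force: [0.1, -1.0, -2.8]
gripper_width: 0.0148
gripper_force: 78.3
```

Request:
step_arm(commands=[[0, 0, 10, 0], [0, 0, 15, 0], [0, 0, 15, 0], [0, 0, 12, 0], [0, 0, 8, 0], [0, 0, 2, 0], [0, 0, 0, 0], [0, 0, 0, 0], [0, 0, 0, 0], [0, 0, 0, 0]])

```text
t: 19.15
tcp_pos: [0.5211, -0.1106, 0.1056]
eef_rot: [0.719, 0.695, 0.0, 0.0]
ft_force: [0.2, -0.1, -2.6]
gripper_width: 0.0146
gripper_force: 78.2
```

```bash
python3 - <<'E'
from h import *
for n in("top","scene"): cv2.imwrite(f"pics/{n}4.png",bot.read_camera(n))
s=cv2.imread("pics/scene4.png")[180:270,330:470];t=cv2.imread("pics/top4.png")[215:295,380:505]
o=np.zeros((600,800,3),np.uint8);o[:360,:560]=cv2.resize(s,None,fx=4,fy=4);o[360:600,:375]=cv2.resize(t,None,fx=3,fy=3);cv2.imwrite("pics/crop5.png",o)
p=bot.state();print(p["tcp_pos"],p["eef_rot"],p["gripper_width"],p["ft_force"])
E
```

```text
[ 0.52101061 -0.11053587  0.10547272] [7.18638000e-01 6.95384355e-01 6.15651448e-05 1.42251922e-04] 0.014521509373639977 [-0.34416069 -0.69546676 -3.48899584]
```

View pics/crop5.png

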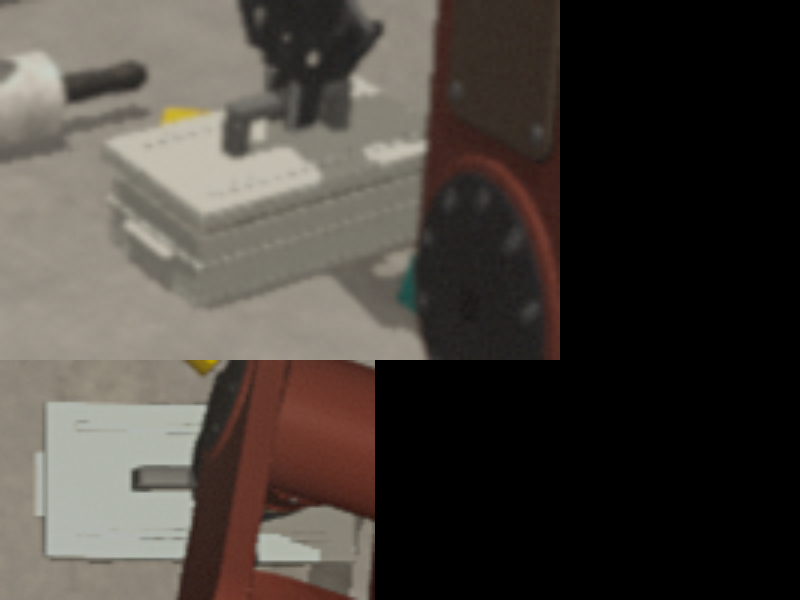

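```bash
python3 - <<'E'
from h import *
g=cv2.cvtColor(cv2.imread("pics/top4.png"),cv2.COLOR_BGR2GRAY).astype(float)
c=np.array([.5210,-.1105]);yw=-.0324;R=np.array([[np.cos(yw),-np.sin(yw)],[np.sin(yw),np.cos(yw)]])
for z in(.0774,.0629):
  for x,y in((56,100),(56,60),(-56,100),(-56,70),(40,110),(-40,110)): print(z,x,y,np.round(proj("top",[*(c+R@np.array([x,y])/1e3),z]),2))
def sub(line,a,th=145):  # subpixel crossing dark->bright (pixel centres)
    i=np.argmax(line>th);return a+i-1+(th-line[i-1])/(line[i]-line[i-1])
print("T",[round(sub(g[222:238,u],222),2) for u in (398,405,412,419,426,433)])
print("B",[round(sub(g[290:270:-1,u],0),2) for u in (398,405,412,419,426,433)],"row=290-v")
print("L",[round(sub(g[v,388:402],388),2) for v in (234,240,262,268,276,280)], [round(sub(g[v,388:402],388),2) for v in(246,252,258)])
print(g[268:292,412].astype(int),g[240,388:402].astype(int),g[276,388:402].astype(int))
E
```

```text
0.0774 56 100 [400.1  228.26]
0.0774 56 60 [418.61 228.57]
0.0774 -56 100 [399.93 279.98]
0.0774 -56 70 [413.96 280.25]
0.0774 40 110 [395.44 235.5 ]
0.0774 -40 110 [395.28 272.43]
0.0629 56 100 [399.24 229.14]
0.0629 56 60 [417.52 229.45]
0.0629 -56 100 [399.06 280.23]
0.0629 -56 70 [412.92 280.5 ]
0.0629 40 110 [394.64 236.29]
0.0629 -40 110 [394.48 272.77]
T [np.float64(228.22), np.float64(228.26), np.float64(228.19), np.float64(228.5), np.float64(229.21), np.float64(229.44)]
B [np.float64(10.05), np.float64(9.9), np.float64(9.51), np.float64(9.5), np.float64(9.52), np.float64(9.51)] row=290-v
L [np.float64(394.97), np.float64(395.05), np.float64(390.38), np.float64(395.05), np.float64(395.03), np.float64(386.71)] [np.float64(390.83), np.float64(390.54), np.float64(390.54)]
[180 180 179 180 178 169 178 180 180 179 180 182 179 110  94 136 139 137
 136 135 137 137 136 134] [133 135 136 135 135 134 112 143 182 180 178 179 178 178] [138 137 137 138 140 133 106 144 181 181 179 179 179 179]
```

The lid hovers level about 11 mm above the rim; its left edge sits at 395.0 against 395.4 predicted, so it is within 1 mm. I trim that and lower it.

Request:
step_arm(commands=[[-0.8, 0, 3, 0], [0, 0, 3, 0], [0, 0, 3, 0], [0, 0, 2, 0], [0, 0, 2, 0], [0, 0, 2, 0], [0, 0, 2, 0], [0, 0, 1, 0], [0, 0, 0, 0], [0, 0, 0, 0]])

```text
t: 20.5
tcp_pos: [0.521, -0.1113, 0.0874]
eef_rot: [0.719, 0.695, 0.0, 0.0]
ft_force: [-0.4, -0.0, -2.3]
gripper_width: 0.0145
gripper_force: 78.2
```

Request:
step_arm(commands=[[0, 0, 1, 0], [0, 0, 1, 0], [0, 0, 0.5, 0], [0, 0, 0.5, 0], [0, 0, 0, 0], [0, 0, 0, 0], [0, 0, 0, 0], [0, 0, 0, 0], [0, 0, 0, 0], [0, 0, 0, 0]])

```text
t: 21.75
tcp_pos: [0.5208, -0.1113, 0.0846]
eef_rot: [0.719, 0.695, -0.0, -0.0]
ft_force: [-3.6, 0.3, 4.4]
gripper_width: 0.0146
gripper_force: 79.2
```

Contact came at the expected height (0.0846). Releasing and withdrawing upward.

Request:
step_arm(commands=[[0, 0, 0, 0], [0, 0, 0, 0], [0, 0, 0, 0], [0, 0, 0, 0], [0, 0, 0, 0], [0, 0, 0, 0], [0, 0, -10, 0], [0, 0, -30, 0], [0, 0, -50, 0], [0, 0, -50, 0]], fingers=0.6)

```text
t: 23.0
tcp_pos: [0.5207, -0.1112, 0.2262]
eef_rot: [0.719, 0.695, 0.0, 0.0]
ft_force: [0.4, 0.1, -0.4]
gripper_width: 0.0516
gripper_force: 0.0
```

Request:
step_arm(commands=[[40, 0, -10, 0], [55, 0, 0, 0], [55, 0, 0, 0], [55, 0, 0, 0], [40, 0, 0, 0], [0, 0, 0, 0], [0, 0, 0, 0], [0, 0, 0, 0], [0, 0, 0, 0], [0, 0, 0, 0]])

```text
t: 24.25
tcp_pos: [0.529, 0.1328, 0.2343]
eef_rot: [0.719, 0.695, -0.0, -0.0]
ft_force: [-0.8, 0.4, -0.3]
gripper_width: 0.0515
gripper_force: 0.0
```

```bash
python3 - <<'E'
from m import *
for n in("top","scene"): cv2.imwrite(f"pics/{n}5.png",bot.read_camera(n))
t=cv2.imread("pics/top5.png")
s=cv2.imread("pics/scene5.png")[180:270,330:470];tt=t[215:295,380:505]
o=np.zeros((600,800,3),np.uint8);o[:360,:560]=cv2.resize(s,None,fx=4,fy=4);o[360:600,:375]=cv2.resize(tt,None,fx=3,fy=3);cv2.imwrite("pics/crop6.png",o)
print("lid",rect(lidfit(t,(394,222,510,295),.056)))
p=bot.state();print(p["tcp_pos"],p["gripper_width"],p["ft_force"])
E
```

```text
lid (array([ 0.5059, -0.0516,  0.056 ]), [np.float64(0.049), np.float64(0.0798)], np.float64(0.0692))
[0.52902893 0.13314022 0.23430274] 0.051320939212447986 [0.03839581 0.5206007  0.23383897]
```

View pics/crop6.png

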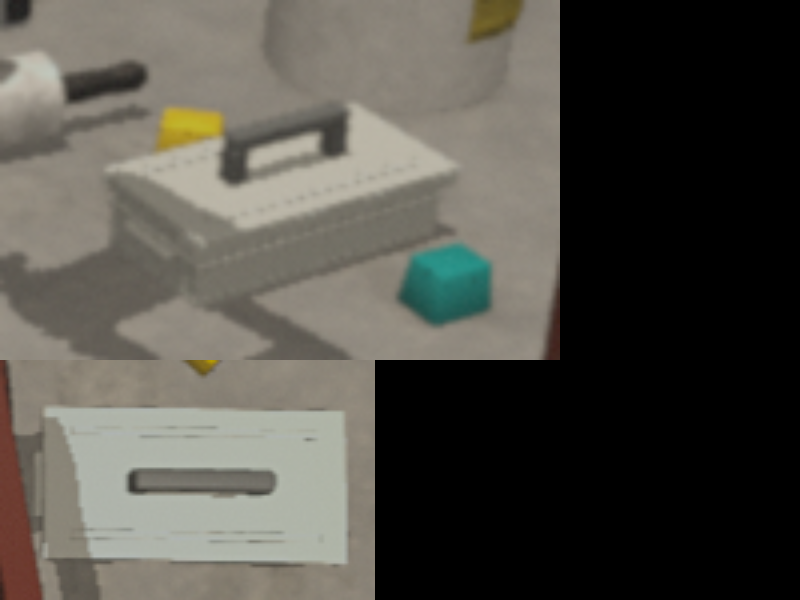

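The lid sits level on the box in both views (scene crop corners (107,175), (240,235), (458,165)). The lid-fit numbers are void because of the arm's shadow, but contact came exactly at the home height. The gripper is clear, so I hand in.

```bash
python3 -c "
from plant import bot
print(bot.close_job())"
```

```text
the job is handed in; nothing more can be done
None
```

The upper block now lies flat in the empty bay, the lid is seated level on the box and released, and the job was handed in at about 24 s of robot time; the hand-in gave no verdict, so the result is judged only by my images and contact readings.

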